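# Flux-spray the seal blanks

### The arm

A 7-joint arm with a two-finger parallel gripper is mounted at the origin on the work surface. World frame = base frame: x ahead of the robot, y to its left, z up, the work surface at z = 0. Lengths are in m, angles in degrees, forces in N, time in s.
With the tool pointing down it reaches from about 0.4 to 0.875 m from the base axis. Payload 19.3 kg.
Tool frame: the origin (TCP) lies between the finger pads; the fingertips stand bot.finger_overhang ahead of it and the grasp point (between the pads) is the TCP (bot.finger_overhang is the distance from the TCP to the fingertips, in m); z points along the fingers, y is the line along which they close (so a half turn about z gives the same grasp; the last joint's range is limited). The gripper opens to 85 mm and grips with 20 to 120 N. Pads are 22 mm wide; open, the fingers measure 114 mm over their backs; the gripper's body (76 mm by 85 mm) begins 54 mm behind the grasp point. The pads swing forward as they close: fully open they stand 13 mm farther back than shut.
Start: joints at [-70.199, 29.874, -2.08, 91.645, 1.215, 58.505, -6.463], TCP at [0.252, 0.572, 0.25] pointing down, gripper open.
Joint ranges: [-166.77, 166.77], [-17.47, 122.26], [-85.68, 81.53], [9.62, 139.38], [-72.42, 252.41], [9.2, 110.78], [-144.41, 144.41]. Speed limits (degrees/s): [108.29, 108.29, 136.94, 136.94, 172.46, 172.46, 172.46].

### API

Orientations are given as [roll, pitch, yaw] about the fixed x, y, z axes, in that order (R = Rz(yaw) Ry(pitch) Rx(roll)).
In Python, from station import bot, optics, finder gives the robot as it stands. The module is installed in compiled form; this text tells all that it offers.
- The arm moves only by the tool move_arm, never from a script. Its argument "plan" is a list of rows, each a list of 7 numbers: the shift along the tool's x, y, z in m, then the turn, a rotation vector about the tool's x, y, z in degrees, then the finger opening in m, from 0 to 0.0854. In form: [[tx, ty, tz, rx, ry, rz, gripper], ...]. A call has 1 to 10 rows; each row is the pose to reach, as a shift and turn from the pose commanded when the call began, along the tool's axes at that moment; what a row does not reach only later rows make up. A row lasts 1/10 s, in which the tool goes at most 50 mm and 8.59 degrees, less where a joint would pass 70% of its speed; a pose out of reach is approached as far as the arm can. A call with a gripper value outside its range is refused whole. The fingers move at their own pace and stop on an object; the grip force is fixed at half the most. Time passes only in rows, so rows that repeat a pose let the fingers close. It gives the time, the measured TCP pose, the force, the opening and the grip force at its end, in the units of the state.
- bot.get_obs(): the state, without advancing time (a new reading comes with each control period).
- optics.get_image(name): name is "scene" or "top" or "wrist"; returns a dict with "color" (400x640x3 uint8, red, green, blue), "vertical_fov" (degrees; the focal length in pixels is half the picture's height over the tangent of half this angle, whatever the lens; pixels are square), "cx", "cy" (the principal point, pixels), "R" (3x3) and "t" (3): a world point X has camera coordinates R X + t. Camera axes: x right, y down, z forward; pixel columns grow to the right and rows downward; lengths in m; the calibration is good to about 2 mm. A picture is of the moment at which its call begins. There is no depth.
- bot.job_done(): hands the job in; it is judged then, once.
Trained networks look in a picture, given as the dict that the camera call returned (one of the last four; its "shot" number tells which), for a name from the list of things; names that differ only in an ending like _2 or _b are one class to them, and where a whole thing is asked for, a point or a joint stands for the part that bears it (a point fixed in the world has none). Each returns a list of dicts, best first, with "p" (0 to 1); they miss things now and then, are a little off and sometimes report something else, mostly with a low value. They report only what shows in the picture. A call takes as long as a camera call.
- finder.trace(picture, name): "region" (400x640 bool, what is visible of it) and "rect" ([centre column, centre row, width, height] in pixels, round what is visible of it).
- finder.landmark_of(picture, name): "centre" ([row, column] in pixels: a listed point, or the origin of a listed thing).
The state is a dict: "time": time; "q": joint angles; "qd": joint speeds; "tau": joint torques, N m; "tool_pos": TCP position; "ee_rot": TCP orientation; "ft_force": force on the tool from outside, world axes, zero at the start; "ft_torque": the same for the moment, N m; "gripper_width": finger opening in m; "finger_force": force on a finger pad.
Only numpy, scipy, OpenCV 4.12 (cv2) and the standard library are available. Lean on these libraries where they do the work, as an engineer would, in place of code of your own. Each camera call takes 0.05 s, during which the arm holds its last target. There are 200 camera calls.

### The job

Coat the silver seal blanks with flux: slide the lock knob of the spray station back to its open end stop, stand every blank foot down in the steel tray, push the tray under the clear hood until it is fully home and slide the lock to its closed end stop. Then press the cap of the spray bottle fully down and let it come up again, slide the lock fully open once more, and draw the loaded tray right out to the front stops. Spray only while the tray is locked in, leave the lock open at the end, and do not disturb the other things on the bench.

Things in the scene. Friction and masses are not known exactly. Their poses are not given: they have to be found in the camera images.
- station: Fixed spray station on a grey bed plate 170 x 430 x 6 mm, yaw within 0.2 rad. Origin on the bench under the lock line; its y axis is the way the tray is pushed in, x points to the lock side (away from the robot), z up. The tray runs on the bed (z 6 mm) between guides 135 mm apart, 10 mm high, from front stops at y -181 mm (12 mm high) to the hood's back wall at y 141 mm; little friction.
- hood_mouth (a point): Middle of the roof's front edge of the clear plastic hood, at station x 0, y 40 mm, z 66 mm. The hood reaches from here to station y 151 mm, |x| under 84 mm; roof underside z 60 mm. The white bottle (54 mm diameter) stands behind the hood at station x 0, y 195 mm; a thin steel pipe (up to z 127 mm) leads from it to the roof.
- tray: Loose dark steel tray, 130 (x) x 126 (y) mm, floor 4 mm thick, rim 4 mm wide and 8 mm above the floor, 0.25 kg. Origin: centre of its underside, axes as the station's. Starts between the guides at station y -115 to -90 mm; fully home its origin is at station y +78, out against the front stops at -118 mm. A flat bar leads back (-y) from its rear edge to an upright knob.
- tray_knob (a point): Centre of the top of the tray's upright dark wooden knob: 16 mm in diameter, 42 mm tall, top 47 mm above the tray's underside, 115 mm behind (-y of) the tray's origin, so it stays 77 mm in front of the hood when the tray is home.
- lock (a joint): Travel (m) of the lock slide before the hood: 0 = fully open (end stop, knob at station x 145 mm, y 0), 0.035 = fully closed (end stop, knob moved along -x). Starts at 0.015 to 0.028, its bolt (12 mm wide, z 10 to 22 mm) blocking the tray's way; closed, the bolt stands across the rear corner of a tray that is home, 9 mm behind it. Friction 2 N; stays where left.
- lock_grip (a point): Centre of the top of the lock's upright black knob: 16 mm in diameter, 40 mm tall, top at z 59 mm; moves with the lock. The rail under it is 10 mm high, the bolt 22 mm.
- cap (a joint): Downward travel in m of the bottle's sprung spray cap: 0 = up (rest), 0.010 = fully down. Needs about 2 N to start and 7 N fully down; springs back when let go.
- cap_top (a point): Centre of the top face of the round black spray cap, 30 mm in diameter, z 160 mm when up. Moves with the cap.
- seal0: Cast silver seal blank, one of up to four alike (two to four are there): a round foot disc 40 mm in diameter and 10 mm thick with a shank 18 mm in diameter and 20 mm tall standing on its middle, 30 mm high in all, 0.10 kg. Origin at the centre of the foot's underside, z up the shank. Starts foot down, to the robot's right.
- seal1: Cast silver seal blank, one of up to four alike (two to four are there): a round foot disc 40 mm in diameter and 10 mm thick with a shank 18 mm in diameter and 20 mm tall standing on its middle, 30 mm high in all, 0.10 kg. Origin at the centre of the foot's underside, z up the shank. Starts foot down, to the robot's right.
- seal2: Cast silver seal blank, one of up to four alike (two to four are there): a round foot disc 40 mm in diameter and 10 mm thick with a shank 18 mm in diameter and 20 mm tall standing on its middle, 30 mm high in all, 0.10 kg. Origin at the centre of the foot's underside, z up the shank. Starts foot down, to the robot's right.
- seal3: Cast silver seal blank, one of up to four alike (two to four are there): a round foot disc 40 mm in diameter and 10 mm thick with a shank 18 mm in diameter and 20 mm tall standing on its middle, 30 mm high in all, 0.10 kg. Origin at the centre of the foot's underside, z up the shank. Starts foot down, to the robot's right.
- jar: Bystander: glass jar with yellow lid, 64 mm in diameter, 75 mm high. Origin under its centre.
- hammer: Bystander: hammer about 240 mm long lying on the bench.
- pot: Bystander: white ceramic pot, 96 mm in diameter, 100 mm high, with tools standing in it up to 0.2 m. Origin under its centre.
- dish: Bystander: dark wooden bowl, 90 mm in diameter, 30 mm high. Origin under its centre.

How it is judged (in metres and radians):
On the way, in this order (a step that is already met when the one before it is completed fails the run):
1. the lock is slid back to its open end stop and every blank stands in the tray, with the tray still out (value of joint lock below 0.004 m and y of tray in the frame of station below -0.07 m and x of seal0 in the frame of tray between -0.048 and 0.048 m and y of seal0 in the frame of tray between -0.048 and 0.048 m and z of each of seal0, seal1, seal2, seal3 in the frame of tray below 0.009 m and angle between each of seal0, seal1, seal2, seal3's own z axis and vertical below 0.2 rad and x of seal1 in the frame of tray between -0.048 and 0.048 m and y of seal1 in the frame of tray between -0.048 and 0.048 m and x of seal2 in the frame of tray between -0.048 and 0.048 m and y of seal2 in the frame of tray between -0.048 and 0.048 m and x of seal3 in the frame of tray between -0.048 and 0.048 m and y of seal3 in the frame of tray between -0.048 and 0.048 m), for 0.2 s.
2. the tray with every blank in it is pushed fully home under the hood (y of tray in the frame of station above 0.066 m and x of seal0 in the frame of tray between -0.048 and 0.048 m and y of seal0 in the frame of tray between -0.048 and 0.048 m and z of each of seal0, seal1, seal2, seal3 in the frame of tray below 0.009 m and angle between each of seal0, seal1, seal2, seal3's own z axis and vertical below 0.2 rad and x of seal1 in the frame of tray between -0.048 and 0.048 m and y of seal1 in the frame of tray between -0.048 and 0.048 m and x of seal2 in the frame of tray between -0.048 and 0.048 m and y of seal2 in the frame of tray between -0.048 and 0.048 m and x of seal3 in the frame of tray between -0.048 and 0.048 m and y of seal3 in the frame of tray between -0.048 and 0.048 m), for 0.2 s.
3. the lock is slid to its closed end stop with the tray home (y of tray in the frame of station above 0.066 m and value of joint lock above 0.031 m), for 0.2 s.
4. the spray cap is pressed down (y of tray in the frame of station above 0.066 m and value of joint lock above 0.03 m and value of joint cap above 0.0065 m), for 0.05 s.
5. the cap is up again and the lock is back at its open end stop, the tray still home (y of tray in the frame of station above 0.055 m and value of joint cap below 0.002 m and value of joint lock below 0.004 m), for 0.2 s.
At the end, for the whole second after the job is handed in: The tray is out within 11 mm of the front stops, flat and at rest; every blank stands upright on the tray's floor; the lock is within 4 mm of its open end stop and the cap is up (y of tray in the frame of station below -0.107 m and z of tray in the frame of station below 0.01 m and angle between tray's own z axis and vertical below 0.05 rad and linear speed of each of tray, seal0, seal1, seal2, seal3 below 0.02 m/s and value of joint lock below 0.004 m and value of joint cap below 0.002 m and x of seal0 in the frame of tray between -0.048 and 0.048 m and y of seal0 in the frame of tray between -0.048 and 0.048 m and z of each of seal0, seal1, seal2, seal3 in the frame of tray below 0.009 m and angle between each of seal0, seal1, seal2, seal3's own z axis and vertical below 0.2 rad and x of seal1 in the frame of tray between -0.048 and 0.048 m and y of seal1 in the frame of tray between -0.048 and 0.048 m and x of seal2 in the frame of tray between -0.048 and 0.048 m and y of seal2 in the frame of tray between -0.048 and 0.048 m and x of seal3 in the frame of tray between -0.048 and 0.048 m and y of seal3 in the frame of tray between -0.048 and 0.048 m); the robot touches nothing.
It fails at once if the spray cap is pressed while the lock is not closed (value of joint cap above 0.004 m and value of joint lock below 0.027 m).
It fails at once if the jar is knocked over or pushed aside by more than 30 mm (distance of jar from where it was at the start of the episode above 0.03 m or angle between jar's own z axis and vertical above 0.4 rad).
It fails at once if the hammer is knocked over or pushed aside by more than 30 mm (distance of hammer from where it was at the start of the episode above 0.03 m).
It fails at once if the pot is knocked over or pushed aside by more than 30 mm (distance of pot from where it was at the start of the episode above 0.03 m or angle between pot's own z axis and vertical above 0.4 rad).
It fails at once if the dish is knocked over or pushed aside by more than 30 mm (distance of dish from where it was at the start of the episode above 0.03 m or angle between dish's own z axis and vertical above 0.4 rad).
Of seal0, seal1, seal2, seal3 only 2 to 4 are there at a start; the rules pass over those that are not, and their reading is None.
At some moment in a run one of seal0, seal1, seal2, seal3 may be knocked a few centimetres aside while the robot is not near it.
Once in a run the grip may slacken for a moment while it holds something.
It also fails if it takes over 210 s, if anything falls off the work surface, if the arm or the gripper's body presses on something with over 40 N, if the wrist force passes 120 N, or if a joint passes its speed limit or range.

## Working session

There is one attempt and no reset: what is moved stays moved. The work goes in short steps, Python scripts to look and compute and a tool call to move; the robot and the scene stay as the last step left them, time stands still between calls to the robot, and variables do not carry over. Pictures are saved under pics/ and viewed, at most 14 in all, crops included, and the job is handed in when it is done.

Besides the shell and the picture viewer there is one more tool, called as name([rows], argument=value, ...), one row to a line, values as JSON. move_arm: Moves the arm, as the interface text tells. Its arguments: {"type":"object","properties":{"plan":{"type":"array","items":{"type":"array","items":{"type":"number"}}}},"required":["plan"]}

```bash
mkdir -p pics; cat > h.py <<'E'
import numpy as np, cv2
from station import bot, optics, finder
def f(p): return p["color"].shape[0]/2/np.tan(np.radians(p["vertical_fov"])/2)
def ray(p,rc):
    d=np.array([(rc[1]-p["cx"])/f(p),(rc[0]-p["cy"])/f(p),1.]); R=np.array(p["R"]);t=np.array(p["t"])
    return -R.T@t, R.T@d
def at(p,rc,z):
    o,d=ray(p,rc); return o+d*(z-o[2])/d[2]
def tri(obs):
    A=np.zeros((3,3));b=np.zeros(3)
    for p,rc in obs:
        o,d=ray(p,rc);d=d/np.linalg.norm(d);M=np.eye(3)-np.outer(d,d);A+=M;b+=M@o
    return np.linalg.solve(A,b)
def proj(p,X):
    c=np.array(p["R"])@X+np.array(p["t"]);return np.array([p["cy"]+f(p)*c[1]/c[2],p["cx"]+f(p)*c[0]/c[2]])
def save(p,n): cv2.imwrite("pics/"+n+".png",p["color"][:,:,::-1])
Z={"hood_mouth":.066,"tray_knob":.053,"lock_grip":.059,"cap_top":.160,"seal0":0,"tray":.006,"station":0,"jar":0,"pot":0,"hammer":0,"dish":0}
E
python3 - <<'E'
from h import *
np.set_printoptions(precision=4,suppress=True)
o=bot.get_obs();print({k:np.round(o[k],4) for k in o}, bot.finger_overhang)
for c in ("scene","top"):
    p=optics.get_image(c);save(p,c+"0")
    print(c,"cam",ray(p,(0,0))[0])
    for n,z in Z.items():
        for r in finder.landmark_of(p,n)[:4]:
            print(n,round(r["p"],2),np.round(r["centre"],1),at(p,r["centre"],z))
E
```

```text
{'time': np.float64(0.0), 'q': array([-70.1983,  29.9091,  -2.0811,  91.671 ,   1.2139,  58.506 ,
        -6.4639]), 'qd': array([ 0.0028,  0.0404,  0.0978, -0.076 ,  0.0658, -0.0554, -0.0461]), 'tau': array([  0.0006, -92.7111,   1.9803, -36.9925,   0.0178,   0.0083,
        -0.    ]), 'tool_pos': array([0.2524, 0.5715, 0.2497]), 'ee_rot': array([-179.9361,    0.004 ,  156.1739]), 'ft_force': array([-0.5398, -0.6391, -0.1636]), 'ft_torque': array([-0.0387,  0.0147,  0.0062]), 'finger_force': np.float64(0.0), 'gripper_width': np.float64(0.0854)} 0.019
scene cam [1.5284 0.1104 0.8333]
hood_mouth 0.63 [203.  420.8] [0.4889 0.1635 0.066 ]
tray_knob 0.56 [193.4 323.7] [ 0.4749 -0.1064  0.053 ]
lock_grip 0.18 [220.2 278.6] [ 0.6214 -0.1979  0.059 ]
cap_top 0.74 [233.3 396. ] [0.7368 0.1077 0.16  ]
cap_top 0.41 [182.3 487.8] [0.4996 0.318  0.16  ]
cap_top 0.28 [267.8 238.1] [ 0.9021 -0.1975  0.16  ]
seal0 0.57 [223.1 277.4] [ 0.5654 -0.2212  0.    ]
seal0 0.4 [195.3 250.6] [ 0.4525 -0.3371  0.    ]
tray 0.75 [213.6 363.8] [0.4868 0.0114 0.006 ]
station 0.59 [223.4 395.6] [0.5068 0.1028 0. 
[... 347 characters left out ...]
0.92 [245.8 342.9] [ 0.4615 -0.1007  0.053 ]
tray_knob 0.56 [170.9 200.4] [0.6958 0.3266 0.053 ]
lock_grip 0.64 [199.9 271. ] [0.6016 0.1111 0.059 ]
cap_top 0.63 [231.3 192.6] [0.5016 0.3132 0.16  ]
seal0 0.71 [215.4 377.8] [ 0.5564 -0.2096  0.    ]
seal0 0.52 [253.9 421. ] [ 0.4363 -0.3368  0.    ]
tray 0.75 [244.4 308.8] [0.4709 0.003  0.006 ]
station 0.74 [239.4 270.9] [0.4887 0.1194 0.    ]
station 0.39 [150.5 389.7] [ 0.7608 -0.2531  0.    ]
station 0.26 [148.6 313.7] [ 0.7721 -0.0146  0.    ]
jar 0.73 [152.5 310.4] [ 0.7597 -0.0041  0.    ]
pot 0.92 [212.8 493.1] [ 0.5576 -0.5625  0.    ]
hammer 0.75 [147.8 390.1] [ 0.7695 -0.2546  0.    ]
dish 0.93 [167.7 198.7] [0.7182 0.3474 0.    ]
```

View pics/scene0.png

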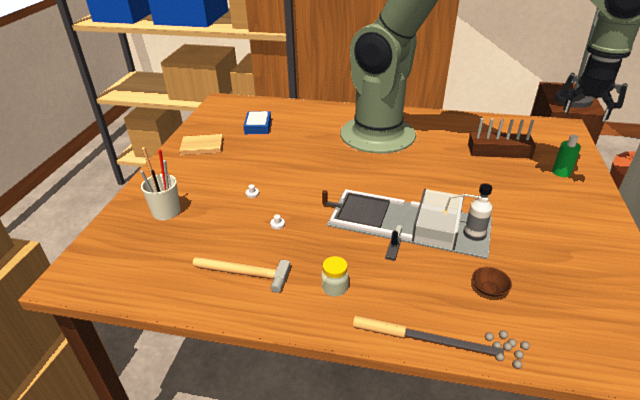

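View pics/top0.png

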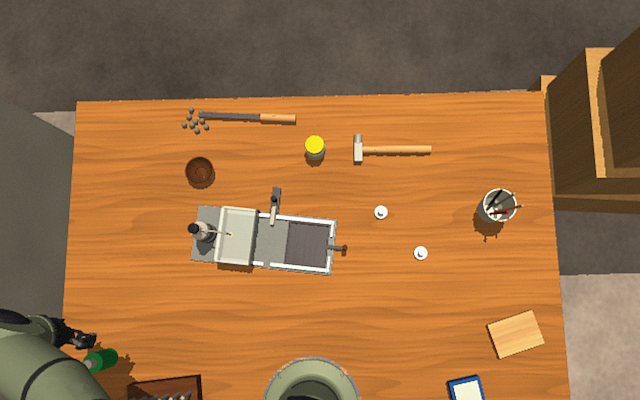

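The scene view shows two blanks (251,190) and (277,222), the tray with its knob at (323,193) and the lock at (396,238). The top view shows the blanks at (380,212) and (420,253), the lock knob at (274,200) and the tray knob at (345,249).

```bash
cat >> h.py <<'E'
from scipy.spatial.transform import Rotation as Ro
def go(xyz,yaw):
    """tool-frame shift and turn to a tool-down pose with given yaw(deg)"""
    o=bot.get_obs();R=Ro.from_euler("xyz",o["ee_rot"],degrees=True)
    T=Ro.from_euler("xyz",[180,0,yaw],degrees=True)
    return np.round(R.inv().apply(np.array(xyz)-o["tool_pos"]),4),np.round((R.inv()*T).as_rotvec(degrees=True),2)
E
python3 - <<'E'
from h import *
from scipy.optimize import least_squares
np.set_printoptions(precision=4,suppress=True)
P={c:optics.get_image(c) for c in ("scene","top")}
obs=[("top","hood_mouth",0),("top","tray_knob",0),("top","lock_grip",0),("top","cap_top",0),("scene","hood_mouth",0),("scene","tray_knob",0),("scene","cap_top",1)]
D=[(P[c],n,finder.landmark_of(P[c],n)) for c,n,i in obs]
def st(v,n):
    l={"hood_mouth":(0,.04,.066),"tray_knob":(0,v[3]-.115,.053),"lock_grip":(.145-v[4],0,.059),"cap_top":(0,.195,.16)}[n]
    return Ro.from_euler("z",v[2]).apply(l)+[v[0],v[1],0]
def res(v):
    out=[]
    for p,n,r in D:
        q=proj(p,st(v,n)); b=min(r,key=lambda k:np.linalg.norm(k["centre"]-q)); out.append(np.clip(np.array(b["centre"])-q,-20,20))
    return np.concatenate(out)
s=least_squares(res,[.49,.12,-.1,-.1,.02],loss="soft_l1",x_scale=[.1,.1,.1,.1,.1])
print(s.x,np.degrees(s.x[2]),s.fun.reshape(-1,2))
E
```

```text
[ 0.487   0.1205 -0.1134 -0.1146  0.0207] -6.49595766950561 [[ 1.732   0.0796]
 [-0.7122  0.5394]
 [-0.0195 -0.1673]
 [-0.8112  1.1762]
 [-0.8495  1.1918]
 [-0.0491  0.4824]
 [ 0.2353 -0.0223]]
```

```bash
python3 -c "
from h import *
print(go([.61,.1065,.22],83.5))"
```

```text
(array([-0.515 , -0.2812,  0.0303]), array([-0.  , -0.  , 72.68]))
```

move_arm([
  [-0.5,-0.27,0.01,0,0,72.7,0.0854],
  [-0.515,-0.281,0.03,0,0,72.7,0.04],
  [-0.515,-0.281,0.03,0,0,72.7,0.04],
  [-0.515,-0.281,0.03,0,0,72.7,0.04],
  [-0.515,-0.281,0.03,0,0,72.7,0.04],
  [-0.515,-0.281,0.03,0,0,72.7,0.04],
  [-0.515,-0.281,0.03,0,0,72.7,0.04],
  [-0.515,-0.281,0.03,0,0,72.7,0.04],
  [-0.515,-0.281,0.03,0,0,72.7,0.04],
  [-0.515,-0.281,0.03,0,0,72.7,0.04],
])

```text
time: 2.65
tool_pos: [0.5578, 0.1744, 0.2251]
ee_rot: [180.0, -0.0, 83.3]
ft_force: [-0.3, 1.6, 1.0]
gripper_width: 0.0399
finger_force: 0.0
```

```bash
python3 -c "
from h import *
np.set_printoptions(precision=4,suppress=True)
p=optics.get_image('wrist');save(p,'w1');print(ray(p,(0,0))[0])
for n in ('lock_grip','hood_mouth','tray_knob','cap_top'):
  for r in finder.landmark_of(p,n)[:2]: print(n,r['p'],r['centre'],at(p,r['centre'],Z[n]))
print(bot.get_obs()['tool_pos'],go([.61,.1065,.12],83.5))"
```

```text
[0.5671 0.2509 0.3481]
lock_grip 0.83 [249.6, 373.7] [0.6079 0.1052 0.059 ]
[0.5567 0.1761 0.2249] (array([-0.0631,  0.0609,  0.1049]), array([-0.02, -0.01, -0.03]))
```

View pics/w1.png

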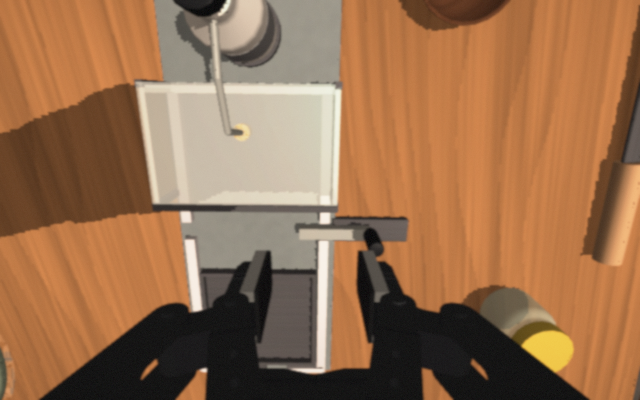

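The wrist view shows the lock knob at (374,240), right between station and jar, and the hood edge level at row 207, so the yaw fits.

move_arm([
  [-0.063,0.06,0.1,0,0,0,0.04],
  [-0.063,0.06,0.1,0,0,0,0.04],
  [-0.063,0.06,0.1,0,0,0,0.04],
  [-0.063,0.06,0.14,0,0,0,0.04],
  [-0.063,0.06,0.175,0,0,0,0.04],
  [-0.063,0.06,0.175,0,0,0,0.04],
  [-0.063,0.06,0.175,0,0,0,0.04],
  [-0.063,0.06,0.175,0,0,0,0.0],
  [-0.063,0.06,0.175,0,0,0,0.0],
  [-0.063,0.06,0.175,0,0,0,0.0],
])

```text
time: 3.9
tool_pos: [0.6104, 0.1072, 0.0522]
ee_rot: [179.8, -0.1, 83.5]
ft_force: [-2.9, 1.0, 11.0]
gripper_width: 0.0142
finger_force: 58.4
```

move_arm([
  [0,0.004,-0.001,0,0,0,0],
  [0,0.008,-0.001,0,0,0,0],
  [0,0.012,-0.001,0,0,0,0],
  [0,0.016,-0.001,0,0,0,0],
  [0,0.019,-0.001,0,0,0,0],
  [0,0.021,-0.001,0,0,0,0],
  [0,0.022,-0.001,0,0,0,0],
  [0,0.022,-0.001,0,0,0,0],
])

```text
time: 4.7
tool_pos: [0.6324, 0.1044, 0.0523]
ee_rot: [179.9, -0.1, 83.5]
ft_force: [-0.9, 1.0, 7.8]
gripper_width: 0.0138
finger_force: 60.3
```

move_arm([
  [0,0.002,0,0,0,0,0],
  [0,0.004,0,0,0,0,0],
  [0,0.005,0,0,0,0,0],
  [0,0.005,0,0,0,0,0],
])

```text
time: 5.1
tool_pos: [0.6334, 0.1042, 0.0521]
ee_rot: [-179.6, -0.0, 83.5]
ft_force: [-28.0, 3.7, 31.1]
gripper_width: 0.014
finger_force: 63.3
```

move_arm([
  [0,-0.002,0,0,0,0,0.04],
  [0,-0.002,0,0,0,0,0.04],
  [0,-0.002,0,0,0,0,0.04],
  [0,-0.002,-0.05,0,0,0,0.04],
  [0,-0.002,-0.1,0,0,0,0.04],
  [0,-0.002,-0.15,0,0,0,0.04],
  [0,-0.002,-0.18,0,0,0,0.04],
  [0,-0.002,-0.18,0,0,0,0.04],
])

```text
time: 5.9
tool_pos: [0.6362, 0.1036, 0.2358]
ee_rot: [179.6, -0.1, 83.5]
ft_force: [0.3, 0.5, -1.0]
gripper_width: 0.0402
finger_force: 0.0
```

```bash
python3 -c "
from h import *
p=optics.get_image('top')
for r in finder.landmark_of(p,'lock_grip')[:1]: print(at(p,r['centre'],.059))
print(go([.50,-.39,.24],83.5))"
```

```text
[0.63446947 0.10308024 0.059     ]
(array([-0.5057, -0.0774, -0.0089]), array([ 0.06, -0.02, -0.03]))
```

move_arm([
  [-0.505,-0.077,-0.01,0,0,0,0.04],
  [-0.505,-0.077,-0.01,0,0,0,0.04],
  [-0.505,-0.077,-0.01,0,0,0,0.04],
  [-0.505,-0.077,-0.01,0,0,0,0.04],
  [-0.505,-0.077,-0.01,0,0,0,0.04],
  [-0.505,-0.077,-0.01,0,0,0,0.04],
  [-0.505,-0.077,-0.01,0,0,0,0.04],
  [-0.505,-0.077,-0.01,0,0,0,0.04],
  [-0.505,-0.077,-0.01,0,0,0,0.04],
  [-0.505,-0.077,-0.01,0,0,0,0.04],
])

```text
time: 7.0
tool_pos: [0.5019, -0.3804, 0.2393]
ee_rot: [-179.9, -0.0, 83.5]
ft_force: [0.8, -0.3, 1.3]
gripper_width: 0.0397
finger_force: 0.0
```

move_arm([
  [0,0,0,0,0,0,0.04],
  [0,0,0,0,0,0,0.04],
  [0,0,0,0,0,0,0.04],
])

```text
time: 7.3
tool_pos: [0.5034, -0.3777, 0.2397]
ee_rot: [-179.9, -0.1, 83.5]
ft_force: [0.3, 0.3, -1.4]
gripper_width: 0.0399
finger_force: 0.0
```

```bash
cat > seals.py <<'E'
from h import *
import sys
np.set_printoptions(precision=4,suppress=True)
S=np.array([.489,.1205,0]);Y=-6.5
def loc(X): return Ro.from_euler("z",-Y,degrees=True).apply(X-S)
if __name__=="__main__":
  p=optics.get_image('wrist')
  if len(sys.argv)>1: save(p,sys.argv[1])
  print(bot.get_obs()['time'],bot.get_obs()['tool_pos'],'cam',ray(p,(0,0))[0])
  for n,z in (('seal0',0),('seal0',.01),('tray_knob',.053),('tray',.006),('lock_grip',.059)):
    for r in finder.landmark_of(p,n)[:5]:
      X=at(p,r['centre'],z); print(n,z,round(r['p'],2),np.round(r['centre'],1),X,'st',loc(X))
  for r in finder.trace(p,'seal0')[:5]: print('tr',round(r['p'],2),np.round(r['rect'],1))
E
python3 seals.py w2
```

```text
7.35 [ 0.5036 -0.3774  0.24  ] cam [ 0.5126 -0.3013  0.3628]
seal0 0 0.93 [137.8 250.9] [ 0.4406 -0.3369  0.    ] st [ 0.0037 -0.4599  0.    ]
seal0 0.01 0.93 [137.8 250.9] [ 0.4426 -0.3359  0.01  ] st [ 0.0056 -0.4587  0.01  ]
tr 0.72 [248.9 136.3  40.5  35.7]
tr 0.6 [362.1  12.4  40.5  21.6]
```

View pics/w2.png

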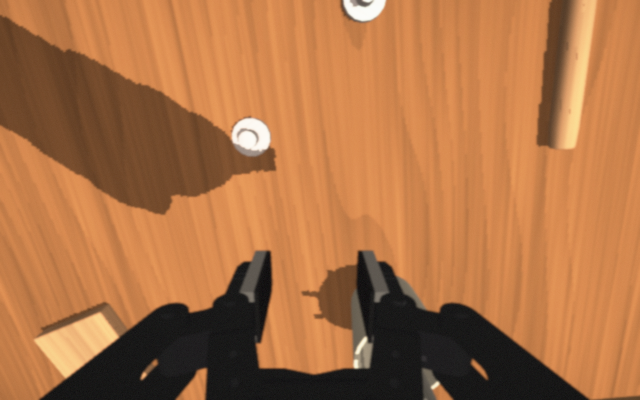

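The view shows blank A at (251,136) and blank B at the top edge (362,5). The hammer handle is at right and the pot below the fingers.

```bash
python3 -c "
from h import *
print(go([.4415,-.3365,.032],83.5))"
```

```text
(array([ 0.0345, -0.0663,  0.2089]), array([ 0.01, -0.  ,  0.02]))
```

move_arm([
  [0.034,-0.066,0.05,0,0,0,0.045],
  [0.034,-0.066,0.1,0,0,0,0.045],
  [0.034,-0.066,0.15,0,0,0,0.045],
  [0.034,-0.066,0.18,0,0,0,0.045],
  [0.034,-0.066,0.2,0,0,0,0.045],
  [0.034,-0.066,0.207,0,0,0,0.045],
  [0.034,-0.066,0.207,0,0,0,0.045],
  [0.034,-0.066,0.207,0,0,0,0.045],
])

```text
time: 8.45
tool_pos: [0.4422, -0.3381, 0.0353]
ee_rot: [179.9, 0.1, 83.5]
ft_force: [0.2, -0.2, -0.1]
gripper_width: 0.0448
finger_force: 0.0
```

```bash
python3 seals.py w3
```

```text
8.5 [ 0.4423 -0.3381  0.0355] cam [ 0.4511 -0.2614  0.1582]
seal0 0 0.85 [245.4 308.9] [ 0.4407 -0.3351  0.    ] st [ 0.0036 -0.4582  0.    ]
seal0 0.01 0.85 [245.4 308.9] [ 0.4413 -0.3305  0.01  ] st [ 0.0037 -0.4535  0.01  ]
tr 0.79 [581.8   5.   45.9   8.1]
tr 0.76 [309.9 252.1  81.5  80.6]
```

View pics/w3.png

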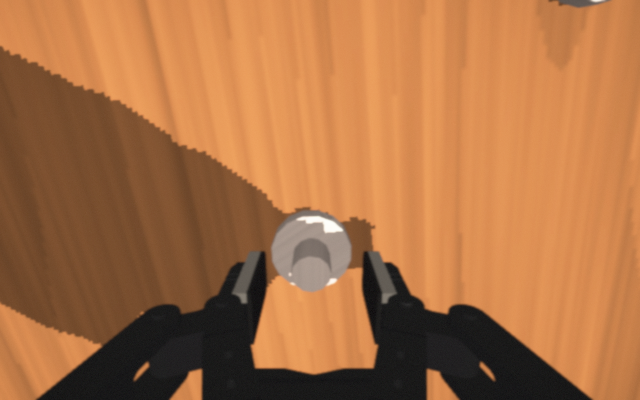

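Blank A stands at (310,250) between the fingers, so I close on it.

move_arm([
  [0.003,0,0.002,0,0,0,0.045],
  [0.003,0,0.002,0,0,0,0.0],
  [0.003,0,0.002,0,0,0,0.0],
  [0.003,0,0.002,0,0,0,0.0],
  [0.003,0,0.002,0,0,0,0.0],
  [0.003,0,0.002,0,0,0,0.0],
])

```text
time: 9.4
tool_pos: [0.4417, -0.3344, 0.0319]
ee_rot: [-180.0, -0.0, 83.5]
ft_force: [-1.4, 2.3, 6.0]
gripper_width: 0.0154
finger_force: 58.5
```

```bash
python3 -c "
from seals import *
for y in (-.022,.026):
  X=Ro.from_euler('z',Y,degrees=True).apply([0,-.115+y,0])+S; X[2]=.2; print(X,go(X,83.5))
"
```

```text
[ 0.4735 -0.0156  0.2   ] (array([ 0.3203, -0.0047, -0.168 ]), array([-0.01, -0.02, -0.02]))
[0.4789 0.0321 0.2   ] (array([ 0.3683, -0.0047, -0.1679]), array([-0.01, -0.02, -0.02]))
```

move_arm([
  [0,0,-0.03,0,0,0,0],
  [0,0,-0.08,0,0,0,0],
  [0.05,0,-0.12,0,0,0,0],
  [0.1,-0.002,-0.12,0,0,0,0],
  [0.15,-0.003,-0.12,0,0,0,0],
  [0.2,-0.004,-0.12,0,0,0,0],
  [0.245,-0.005,-0.12,0,0,0,0],
  [0.245,-0.005,-0.12,0,0,0,0],
  [0.245,-0.005,-0.12,0,0,0,0],
  [0.245,-0.005,-0.12,0,0,0,0],
])

```text
time: 10.4
tool_pos: [0.4645, -0.0917, 0.1519]
ee_rot: [180.0, 0.0, 83.4]
ft_force: [-0.2, 0.2, -0.3]
gripper_width: 0.0155
finger_force: 58.7
```

```bash
python3 seals.py w4
```

```text
10.45 [ 0.4644 -0.0921  0.1518] cam [ 0.4738 -0.0151  0.2748]
seal0 0 0.61 [255.4 313. ] [ 0.4576 -0.1532  0.    ] st [-0.0003 -0.2755  0.    ]
seal0 0.01 0.61 [255.4 313. ] [ 0.4581 -0.1482  0.01  ] st [-0.0002 -0.2705  0.01  ]
tray 0.006 0.71 [ 64.  311.3] [0.4747 0.0068 0.006 ] st [-0.0013 -0.1146  0.006 ]
tr 0.85 [313.2 262.8  76.2  84.2]
tr 0.84 [439.9 305.9  40.5  30.3]
tr 0.4 [312.8 111.6 195.3 217.2]
```

View pics/w4.png

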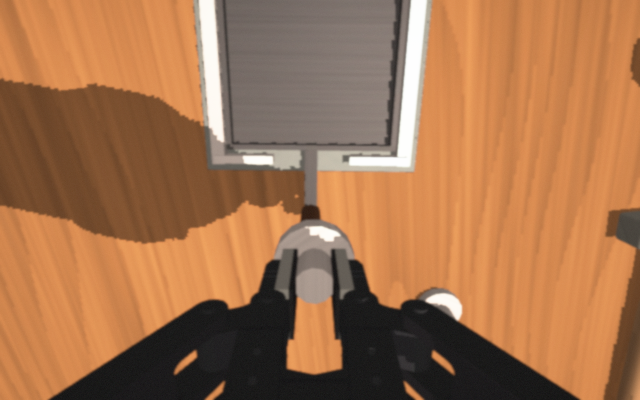

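Blank A is held upright at (313,262), with the tray floor ahead at (312,70).

move_arm([
  [0.05,0,0,0,0,0,0],
  [0.1,0,0,0,0,0,0],
  [0.125,0,0,0,0,0,0],
  [0.125,0,0.03,0,0,0,0],
  [0.125,0,0.06,0,0,0,0],
  [0.125,0,0.08,0,0,0,0],
  [0.125,0,0.095,0,0,0,0],
  [0.125,0,0.103,0,0,0,0],
  [0.125,0,0.107,0,0,0,0],
  [0.125,0,0.107,0,0,0,0],
])

```text
time: 11.75
tool_pos: [0.4789, 0.0335, 0.0448]
ee_rot: [-180.0, 0.0, 83.5]
ft_force: [-0.1, 0.9, -0.8]
gripper_width: 0.0153
finger_force: 58.8
```

move_arm([
  [0,0,0.001,0,0,0,0],
  [0,0,0.002,0,0,0,0],
  [0,0,0.0025,0,0,0,0],
  [0,0,0.0025,0,0,0,0],
  [0,0,0.0025,0,0,0,0.03],
  [0,0,0.0025,0,0,0,0.045],
  [0,0,0.0025,0,0,0,0.045],
  [0,0,-0.03,0,0,0,0.045],
  [0,0,-0.08,0,0,0,0.045],
  [0,0,-0.12,0,0,0,0.045],
])

```text
time: 12.75
tool_pos: [0.4787, 0.0333, 0.1667]
ee_rot: [-180.0, 0.0, 83.4]
ft_force: [-0.3, 0.7, 0.0]
gripper_width: 0.0448
finger_force: 0.0
```

```bash
python3 -c "
from seals import *
p=optics.get_image('top')
for r in finder.landmark_of(p,'seal0')[:4]: X=at(p,r['centre'],0); Y2=at(p,r['centre'],.01);print(r['p'],r['centre'],X,loc(X),loc(Y2))
print(go([.53,-.30,.18],83.5))"
```

```text
0.67 [211.6, 379.6] [ 0.5681 -0.2155  0.    ] [ 0.1166 -0.3248  0.    ] [ 0.1152 -0.3243  0.01  ]
(array([-0.326 ,  0.087 , -0.0112]), array([ 0.36, -0.14, -0.04]))
```

move_arm([
  [-0.32,0.09,-0.02,0,0,0,0.045],
  [-0.32,0.09,-0.02,0,0,0,0.045],
  [-0.32,0.09,-0.02,0,0,0,0.045],
  [-0.32,0.09,-0.02,0,0,0,0.045],
  [-0.32,0.09,-0.02,0,0,0,0.045],
  [-0.32,0.09,-0.02,0,0,0,0.045],
  [-0.32,0.09,-0.02,0,0,0,0.045],
  [-0.32,0.09,-0.02,0,0,0,0.045],
  [-0.32,0.09,-0.02,0,0,0,0.045],
  [-0.32,0.09,-0.02,0,0,0,0.045],
])

```text
time: 13.85
tool_pos: [0.5318, -0.2934, 0.1844]
ee_rot: [-180.0, -0.0, 83.5]
ft_force: [0.4, 1.0, -0.3]
gripper_width: 0.0449
finger_force: 0.0
```

```bash
python3 seals.py; python3 -c "
from h import *; print(go([.56,-.21,.034],83.5))"
```

```text
13.9 [ 0.532  -0.2932  0.1845] cam [ 0.541  -0.2169  0.3074]
seal0 0 0.57 [ 94.6 345.8] [ 0.569  -0.2196  0.    ] st [ 0.118  -0.3288  0.    ]
seal0 0.01 0.57 [ 94.6 345.8] [ 0.5681 -0.2195  0.01  ] st [ 0.1171 -0.3289  0.01  ]
tr 0.71 [345.1  95.2  43.1  47.9]
(array([0.0867, 0.0183, 0.1509]), array([ 0.01, -0.  ,  0.01]))
```

move_arm([
  [0.04,0.028,0.0,0,0,0,0.045],
  [0.078,0.028,0.04,0,0,0,0.045],
  [0.078,0.028,0.08,0,0,0,0.045],
  [0.078,0.028,0.11,0,0,0,0.045],
  [0.078,0.028,0.135,0,0,0,0.045],
  [0.078,0.028,0.147,0,0,0,0.045],
  [0.078,0.028,0.15,0,0,0,0.045],
  [0.078,0.028,0.15,0,0,0,0.045],
  [0.078,0.028,0.15,0,0,0,0.045],
])

```text
time: 15.1
tool_pos: [0.5692, -0.2205, 0.0361]
ee_rot: [179.9, 0.0, 83.5]
ft_force: [-0.5, -0.7, 0.2]
gripper_width: 0.045
finger_force: 0.0
```

```bash
python3 seals.py w5
```

```text
15.15 [ 0.5692 -0.2205  0.0361] cam [ 0.5782 -0.1439  0.1591]
seal0 0 0.58 [247.6 310.1] [ 0.5681 -0.2192 -0.    ] st [ 0.1171 -0.3285 -0.    ]
seal0 0.01 0.58 [247.6 310.1] [ 0.5688 -0.2145  0.01  ] st [ 0.1172 -0.3238  0.01  ]
tr 0.8 [308.5 254.6  81.4  81.1]
```

View pics/w5.png

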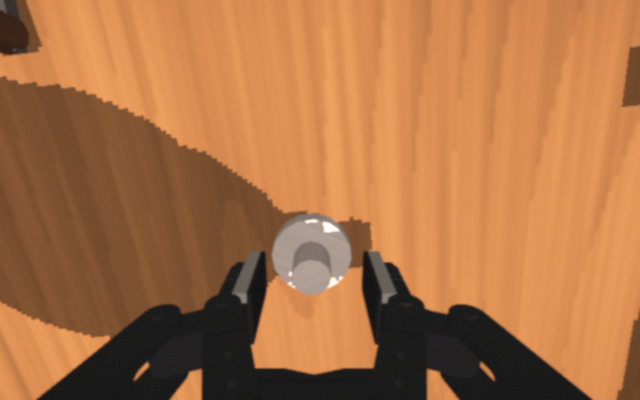

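Blank B stands at (310,255) between the fingers. Next I grip and lift it.

move_arm([
  [0.002,0,0.003,0,0,0,0.045],
  [0.002,0,0.003,0,0,0,0.0],
  [0.002,0,0.003,0,0,0,0.0],
  [0.002,0,0.003,0,0,0,0.0],
  [0.002,0,0.003,0,0,0,0.0],
  [0.002,0,-0.03,0,0,0,0.0],
  [0.002,0,-0.08,0,0,0,0.0],
  [0.002,0,-0.12,0,0,0,0.0],
  [0.002,0,-0.12,0,0,0,0.0],
  [0.002,0,-0.12,0,0,0,0.0],
])

```text
time: 16.45
tool_pos: [0.5691, -0.2181, 0.1554]
ee_rot: [179.9, 0.0, 83.5]
ft_force: [-0.3, 1.4, -1.2]
gripper_width: 0.0154
finger_force: 58.8
```

```bash
python3 -c "
from seals import *
p=optics.get_image('top')
for n in ('seal0','tray_knob'):
  for r in finder.landmark_of(p,n)[:4]: X=at(p,r['centre'],.01 if n=='seal0' else .053); print(n,r['p'],r['centre'],X,loc(X))
X=Ro.from_euler('z',Y,degrees=True).apply([0,-.137,0])+S; X[2]=.15; print(go(X,83.5))"
```

```text
seal0 0.5 [243.5, 299.6] [0.4738 0.0307 0.01  ] [-0.0049 -0.091   0.01  ]
(array([ 0.1903, -0.1171,  0.0039]), array([-0.12, -0.02, -0.03]))
```

move_arm([
  [0.04,-0.024,0,0,0,0,0],
  [0.08,-0.05,0,0,0,0,0],
  [0.12,-0.075,0,0,0,0,0],
  [0.155,-0.1,0,0,0,0,0],
  [0.187,-0.117,0,0,0,0,0],
  [0.187,-0.117,0,0,0,0,0],
  [0.187,-0.117,0.03,0,0,0,0],
  [0.187,-0.117,0.06,0,0,0,0],
  [0.187,-0.117,0.08,0,0,0,0],
  [0.187,-0.117,0.08,0,0,0,0],
])

```text
time: 17.6
tool_pos: [0.4722, -0.0197, 0.0723]
ee_rot: [-179.7, 0.1, 83.4]
ft_force: [0.5, -0.3, -0.0]
gripper_width: 0.0153
finger_force: 58.9
```

```bash
python3 seals.py w6; python3 -c "
from seals import *
o=bot.get_obs();print(o['tool_pos'],loc(o['tool_pos']),o['gripper_width'])"
```

```text
17.65 [ 0.473  -0.0198  0.0737] cam [0.482  0.0569 0.1952]
seal0 0 0.85 [255.1 311.9] [ 0.4689 -0.041   0.    ] st [-0.0017 -0.1627  0.    ]
seal0 0 0.72 [142.3 315.2] [0.4791 0.0306 0.    ] st [ 0.0004 -0.0904  0.    ]
seal0 0.01 0.85 [255.1 311.9] [ 0.4696 -0.036   0.01  ] st [-0.0016 -0.1577  0.01  ]
seal0 0.01 0.72 [142.3 315.2] [0.4793 0.032  0.01  ] st [ 0.0004 -0.089   0.01  ]
tray 0.006 0.86 [186.8 313.6] [0.4754 0.0058 0.006 ] st [-0.0005 -0.1155  0.006 ]
tr 0.9 [312.4 265.8  82.5  85.6]
tr 0.57 [314.6 143.4  76.2  72.9]
[ 0.4742 -0.019   0.0756] [ 0.0011 -0.1403  0.0756] 0.015318539791996648
```

View pics/w6.png

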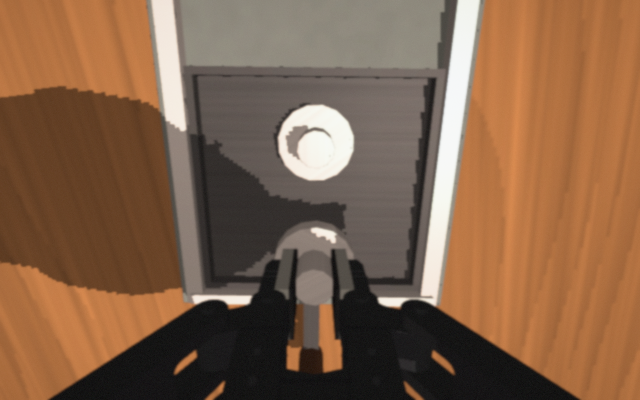

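Blank A stands in the tray at (316,143), and held blank B is above the rear half at (312,265).

move_arm([
  [0,0,0.015,0,0,0,0],
  [0,0,0.027,0,0,0,0],
  [0,0,0.032,0,0,0,0],
  [0,0,0.034,0,0,0,0],
  [0,0,0.034,0,0,0,0],
  [0,0,0.034,0,0,0,0],
])

```text
time: 18.55
tool_pos: [0.4736, -0.0191, 0.0417]
ee_rot: [-180.0, -0.0, 83.5]
ft_force: [-6.7, 1.3, 26.9]
gripper_width: 0.0152
finger_force: 61.9
```

move_arm([
  [0,0,-0.001,0,0,0,0.01],
  [0,0,-0.001,0,0,0,0.03],
  [0,0,-0.001,0,0,0,0.045],
  [0,0,-0.001,0,0,0,0.045],
  [0,0,-0.03,0,0,0,0.045],
  [0,0,-0.08,0,0,0,0.045],
  [-0.05,0,-0.12,0,0,0,0.045],
  [-0.1,0,-0.13,0,0,0,0.045],
  [-0.12,0,-0.13,0,0,0,0.045],
  [-0.12,0,-0.13,0,0,0,0.045],
])

```text
time: 19.55
tool_pos: [0.4596, -0.1426, 0.1719]
ee_rot: [179.9, 0.1, 83.2]
ft_force: [0.0, 0.8, 0.1]
gripper_width: 0.0447
finger_force: 0.0
```

```bash
python3 seals.py w7; python3 -c "
from seals import *
o=bot.get_obs();print(o['tool_pos'],loc(o['tool_pos']),o['gripper_width'])
p=optics.get_image('top')
for n in ('tray_knob','tray','seal0','lock_grip'):
  for r in finder.landmark_of(p,n)[:3]: X=at(p,r['centre'],Z[n]); print(n,r['p'],r['centre'],X,loc(X))"
```

```text
19.6 [ 0.4599 -0.1403  0.1713] cam [ 0.469  -0.0659  0.2948]
seal0 0 0.7 [ 35.4 313.7] [ 0.4752 -0.0215  0.    ] st [ 0.0023 -0.1427  0.    ]
seal0 0.01 0.7 [ 35.4 313.7] [ 0.475 -0.023  0.01 ] st [ 0.0023 -0.1442  0.01  ]
tray_knob 0.053 0.83 [153.6 304.4] [ 0.4582 -0.1058  0.053 ] st [-0.005  -0.2284  0.053 ]
lock_grip 0.059 0.29 [264.3 631.7] [ 0.704  -0.2227  0.059 ] st [ 0.2525 -0.3166  0.059 ]
tr 0.9 [311.9  31.9  53.   63.4]
[ 0.4602 -0.1374  0.1705] [ 0.0006 -0.2595  0.1705] 0.045275519572276275
tray 0.69 [239.5, 305.6] [0.486  0.0126 0.006 ] [ 0.0092 -0.1075  0.006 ]
seal0 0.56 [243.7, 296.9] [0.4741 0.0398 0.    ] [-0.0056 -0.0819  0.    ]
seal0 0.54 [248.0, 317.1] [ 0.4599 -0.0218  0.    ] [-0.0128 -0.1447  0.    ]
lock_grip 0.43 [191.4, 271.6] [0.6273 0.1094 0.059 ] [0.1387 0.0046 0.059 ]
```

View pics/w7.png

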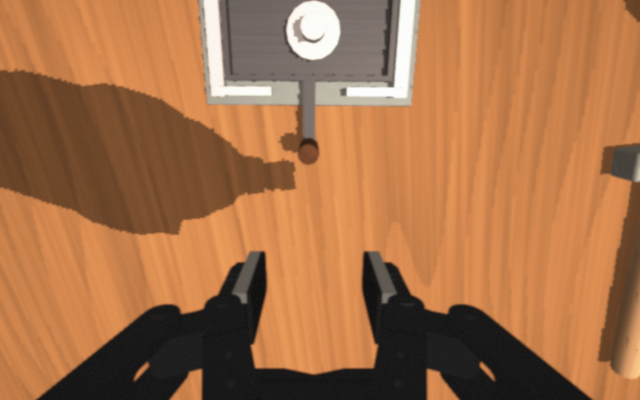

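The tray knob is at (308,152) and blank B stands in the tray at (313,30).

move_arm([
  [0.03,-0.003,0.04,0,0,0,0.045],
  [0.03,-0.003,0.08,0,0,0,0.045],
  [0.03,-0.003,0.11,0,0,0,0.045],
  [0.03,-0.003,0.126,0,0,0,0.045],
  [0.03,-0.003,0.126,0,0,0,0.045],
  [0.03,-0.003,0.126,0,0,0,0.045],
  [0.03,-0.003,0.126,0,0,0,0.0],
  [0.03,-0.003,0.126,0,0,0,0.0],
  [0.03,-0.003,0.126,0,0,0,0.0],
  [0.03,-0.003,0.126,0,0,0,0.0],
])

```text
time: 21.15
tool_pos: [0.4612, -0.1083, 0.0456]
ee_rot: [179.9, 0.0, 83.5]
ft_force: [-0.5, -0.7, 7.0]
gripper_width: 0.0138
finger_force: 58.5
```

```bash
python3 -c "
from seals import *
p=optics.get_image('top')
for n in ('lock_grip','seal0'):
  for r in finder.landmark_of(p,n)[:3]: X=at(p,r['centre'],Z[n]); print(n,r['p'],r['centre'],X,loc(X))
cv2.imwrite('pics/t8.png',cv2.resize(p['color'][180:290,180:370,::-1],None,fx=4,fy=4,interpolation=cv2.INTER_CUBIC))"
```

```text
lock_grip 0.47 [193.4, 275.7] [0.621  0.0971 0.059 ] [ 0.1338 -0.0084  0.059 ]
seal0 0.57 [251.0, 292.5] [0.4522 0.0533 0.    ] [-0.029  -0.0709  0.    ]
```

View pics/t8.png

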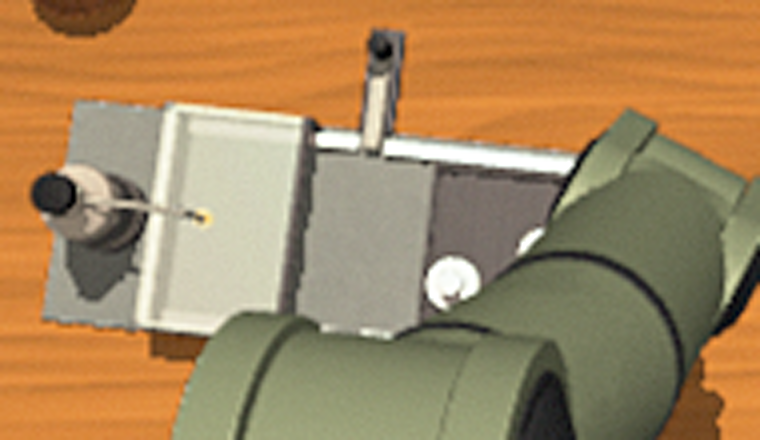

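The crop shows the lock knob (380,47) at its open end, but blank A at (452,285) has shifted toward the near front side of the tray. I'll check it from the scene camera.

```bash
python3 -c "
from seals import *
p=optics.get_image('scene')
for r in finder.landmark_of(p,'seal0')[:4]: X=at(p,r['centre'],.01); print(r['p'],r['centre'],X,loc(X))
for r in finder.trace(p,'seal0')[:4]: print(r['p'],r['rect'])
for r in finder.landmark_of(p,'tray')[:1]: X=at(p,r['centre'],.006); print(r['p'],r['centre'],X,loc(X))
cv2.imwrite('pics/s9.png',cv2.resize(p['color'][170:260,300:440,::-1],None,fx=5,fy=5,interpolation=cv2.INTER_CUBIC))"
```

```text
0.69 [208.2, 353.3] [ 0.4725 -0.0209  0.01  ] [-0.0004 -0.1423  0.01  ]
0.63 [378.9, 204.7, 17.9, 16.3]
0.44 [353.8, 205.1, 16.1, 12.6]
0.91 [213.6, 364.2] [0.4866 0.0125 0.006 ] [ 0.0098 -0.1076  0.006 ]
```

View pics/s9.png

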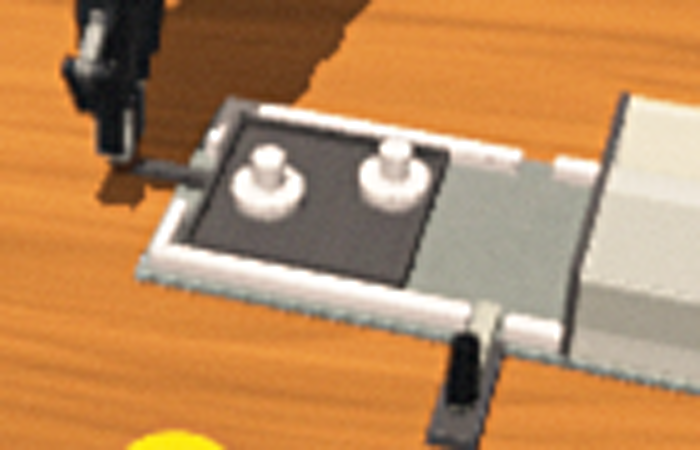

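Blank A is standing, near the front left corner of the tray (395,190). I'll release the knob, look from close by and re-centre it.

move_arm([
  [0,0,0,0,0,0,0.045],
  [0,0,0,0,0,0,0.045],
  [0,0,0,0,0,0,0.045],
  [0,0,-0.05,0,0,0,0.045],
  [0,0,-0.1,0,0,0,0.045],
  [0.05,-0.015,-0.125,0,0,0,0.045],
  [0.09,-0.02,-0.125,0,0,0,0.045],
  [0.09,-0.02,-0.125,0,0,0,0.045],
  [0.09,-0.02,-0.125,0,0,0,0.045],
  [0.09,-0.02,-0.125,0,0,0,0.045],
])

```text
time: 22.5
tool_pos: [0.4509, -0.0172, 0.1698]
ee_rot: [-180.0, 0.0, 83.4]
ft_force: [-0.6, -0.1, -0.9]
gripper_width: 0.0451
finger_force: 0.0
```

```bash
python3 seals.py w10; python3 -c "
from seals import *
o=bot.get_obs();print(o['tool_pos'],loc(o['tool_pos']),o['gripper_width'])"
```

```text
22.55 [ 0.4508 -0.0175  0.1697] cam [0.4601 0.0594 0.2927]
seal0 0 0.86 [112.4 305.5] [0.4518 0.0461 0.    ] st [-0.0285 -0.0782  0.    ]
seal0 0 0.59 [189.6 340.1] [ 0.4748 -0.0248  0.    ] st [ 0.0023 -0.146   0.    ]
seal0 0.01 0.86 [112.4 305.5] [0.4521 0.0465 0.01  ] st [-0.0283 -0.0777  0.01  ]
seal0 0.01 0.59 [189.6 340.1] [ 0.4743 -0.0219  0.01  ] st [ 0.0015 -0.1432  0.01  ]
tray_knob 0.053 0.69 [302.3 339.5] [ 0.4629 -0.1064  0.053 ] st [-0.0003 -0.2284  0.053 ]
tray 0.006 0.62 [155.7 336.6] [0.4742 0.0075 0.006 ] st [-0.0019 -0.114   0.006 ]
lock_grip 0.059 0.43 [109.5 308.9] [0.456  0.0504 0.059 ] st [-0.0249 -0.0734  0.059 ]
tr 0.77 [340.6 190.9  43.1  45.5]
tr 0.73 [307.5 109.1  48.6  49. ]
[ 0.4509 -0.0171  0.1697] [-0.0223 -0.141   0.1697] 0.04521991530867183
```

View pics/w10.png

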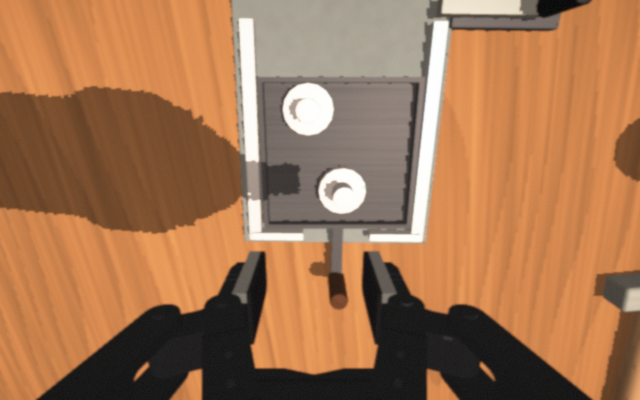

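Blank A stands flat at (308,109), inside the front rim at tray (-28, +37) mm, and B is at (341,190). Both are within bounds, so I grip the tray knob again.

move_arm([
  [-0.045,0.01,0,0,0,0,0.045],
  [-0.0895,0.02,0,0,0,0,0.045],
  [-0.0895,0.02,0.05,0,0,0,0.045],
  [-0.0895,0.02,0.09,0,0,0,0.045],
  [-0.0895,0.02,0.124,0,0,0,0.045],
  [-0.0895,0.02,0.124,0,0,0,0.045],
  [-0.0895,0.02,0.124,0,0,0,0.0],
  [-0.0895,0.02,0.124,0,0,0,0.0],
  [-0.0895,0.02,0.124,0,0,0,0.0],
  [-0.0895,0.02,0.124,0,0,0,0.0],
])

```text
time: 23.85
tool_pos: [0.4616, -0.1079, 0.0475]
ee_rot: [179.8, 0.0, 83.5]
ft_force: [-0.6, -2.0, 7.4]
gripper_width: 0.014
finger_force: 58.6
```

move_arm([
  [0.003,0,0,0,0,0,0],
  [0.008,0,0,0,0,0,0],
  [0.015,0,0,0,0,0,0],
  [0.024,0,0,0,0,0,0],
  [0.033,0,0,0,0,0,0],
  [0.042,0,0,0,0,0,0],
  [0.051,0,0,0,0,0,0],
  [0.059,0,0,0,0,0,0],
  [0.065,0,0,0,0,0,0],
  [0.068,0,0,0,0,0,0],
])

```text
time: 24.85
tool_pos: [0.4695, -0.04, 0.0475]
ee_rot: [179.8, 0.0, 83.5]
ft_force: [-0.4, -5.4, 8.5]
gripper_width: 0.0138
finger_force: 58.7
```

move_arm([
  [0.003,0,0,0,0,0,0],
  [0.008,0,0,0,0,0,0],
  [0.015,0,0,0,0,0,0],
  [0.024,0,0,0,0,0,0],
  [0.033,0,0,0,0,0,0],
  [0.042,0,0,0,0,0,0],
  [0.051,0,0,0,0,0,0],
  [0.059,0,0,0,0,0,0],
  [0.065,0,0,0,0,0,0],
  [0.068,0,0,0,0,0,0],
])

```text
time: 25.85
tool_pos: [0.4771, 0.0277, 0.0475]
ee_rot: [179.8, -0.0, 83.5]
ft_force: [-1.5, -6.5, 8.7]
gripper_width: 0.0139
finger_force: 58.8
```

move_arm([
  [0.003,0,0,0,0,0,0],
  [0.008,0,0,0,0,0,0],
  [0.015,0,0,0,0,0,0],
  [0.023,0,0,0,0,0,0],
  [0.032,0,0,0,0,0,0],
  [0.04,0,0,0,0,0,0],
  [0.046,0,0,0,0,0,0],
  [0.051,0,0,0,0,0,0],
  [0.054,0,0,0,0,0,0],
  [0.056,0,0,0,0,0,0],
])

```text
time: 26.85
tool_pos: [0.4828, 0.0811, 0.0475]
ee_rot: [179.9, 0.1, 83.4]
ft_force: [-5.6, -25.2, 15.0]
gripper_width: 0.0139
finger_force: 59.5
```

move_arm([
  [0.001,0,0,0,0,0,0],
  [0.002,0,0,0,0,0,0],
  [0.002,0,0,0,0,0,0],
])

```text
time: 27.15
tool_pos: [0.4825, 0.0813, 0.0474]
ee_rot: [179.9, 0.2, 83.3]
ft_force: [-6.3, -28.0, 16.9]
gripper_width: 0.0141
finger_force: 59.8
```

move_arm([
  [-0.002,0,0,0,0,0,0.045],
  [-0.002,0,0,0,0,0,0.045],
  [-0.002,0,0,0,0,0,0.045],
  [-0.002,0,-0.05,0,0,0,0.045],
  [-0.002,0,-0.1,0,0,0,0.045],
  [0.01,0.05,-0.1,0,0,0,0.045],
  [0.03,0.1,-0.1,0,0,0,0.045],
  [0.038,0.147,-0.1,0,0,0,0.045],
  [0.038,0.147,-0.1,0,0,0,0.045],
  [0.038,0.147,-0.1,0,0,0,0.045],
])

```text
time: 28.15
tool_pos: [0.6334, 0.1062, 0.1455]
ee_rot: [-180.0, 0.0, 83.5]
ft_force: [-0.7, -0.7, 0.4]
gripper_width: 0.0452
finger_force: 0.0
```

```bash
python3 -c "
from seals import *
print(go([.6334,.1042,.0525],83.5))
p=optics.get_image('top')
for n in ('tray','tray_knob','seal0','lock_grip','cap_top'):
  for r in finder.landmark_of(p,n)[:3]: X=at(p,r['centre'],Z[n]); print(n,r['p'],r['centre'],X,loc(X))
p=optics.get_image('wrist')
for n in ('tray_knob','lock_grip','seal0'):
  for r in finder.landmark_of(p,n)[:3]: X=at(p,r['centre'],Z[n]); print(n,r['p'],r['centre'],X,loc(X))
"
```

```text
(array([-0.0019,  0.0002,  0.093 ]), array([-0.01,  0.03, -0.01]))
tray 0.58 [236.9, 244.6] [0.4974 0.1991 0.006 ] [-0.0006  0.079   0.006 ]
tray_knob 0.98 [241.9, 277.6] [0.4765 0.0919 0.053 ] [-0.0092 -0.0298  0.053 ]
seal0 0.52 [238.1, 253.0] [0.4937 0.1744 0.    ] [-0.0014  0.0541  0.    ]
seal0 0.5 [241.8, 271.1] [0.4814 0.1188 0.    ] [-0.0074 -0.0026  0.    ]
lock_grip 0.63 [189.6, 270.5] [0.6328 0.1127 0.059 ] [0.1438 0.0085 0.059 ]
cap_top 0.47 [227.3, 193.4] [0.5126 0.3113 0.16  ] [0.0019 0.1923 0.16  ]
cap_top 0.34 [240.4, 269.5] [0.4725 0.1003 0.16  ] [-0.0141 -0.0219  0.16  ]
cap_top 0.16 [235.7, 253.0] [0.4863 0.1459 0.16  ] [-0.0056  0.0249  0.16  ]
tray_knob 0.86 [268.4, 110.5] [0.4823 0.0806 0.053 ] [-0.0021 -0.0404  0.053 ]
lock_grip 0.85 [220.3, 311.3] [0.6312 0.1033 0.059 ] [ 0.1432 -0.0009  0.059 ]
```

move_arm([
  [-0.002,0,0.04,0,0,0,0.045],
  [-0.002,0,0.075,0,0,0,0.045],
  [-0.002,0,0.092,0,0,0,0.045],
  [-0.002,0,0.092,0,0,0,0.045],
  [-0.002,0,0.092,0,0,0,0],
  [-0.002,0,0.092,0,0,0,0],
  [-0.002,0,0.092,0,0,0,0],
  [-0.002,0,0.092,0,0,0,0],
])

```text
time: 29.45
tool_pos: [0.633, 0.1043, 0.0557]
ee_rot: [180.0, -0.1, 83.5]
ft_force: [-6.8, -0.0, 11.0]
gripper_width: 0.0138
finger_force: 58.4
```

move_arm([
  [0,-0.004,-0.001,0,0,0,0],
  [0,-0.009,-0.001,0,0,0,0],
  [0,-0.014,-0.001,0,0,0,0],
  [0,-0.02,-0.001,0,0,0,0],
  [0,-0.025,-0.001,0,0,0,0],
  [0,-0.03,-0.001,0,0,0,0],
  [0,-0.033,-0.001,0,0,0,0],
  [0,-0.035,-0.001,0,0,0,0],
  [0,-0.036,-0.001,0,0,0,0],
])

```text
time: 30.35
tool_pos: [0.5979, 0.1087, 0.0557]
ee_rot: [179.8, -0.1, 83.5]
ft_force: [9.2, 0.9, 1.4]
gripper_width: 0.0137
finger_force: 59.9
```

move_arm([
  [0,-0.001,0,0,0,0,0],
  [0,-0.002,0,0,0,0,0],
  [0,-0.002,0,0,0,0,0],
])

```text
time: 30.65
tool_pos: [0.5977, 0.1087, 0.0558]
ee_rot: [179.6, -0.1, 83.5]
ft_force: [17.2, 0.6, -5.6]
gripper_width: 0.0139
finger_force: 59.4
```

move_arm([
  [0,0.002,0,0,0,0,0.045],
  [0,0.002,0,0,0,0,0.045],
  [0,0.002,0,0,0,0,0.045],
  [0,0.002,-0.05,0,0,0,0.045],
  [0,0.002,-0.1,0,0,0,0.045],
  [0,0.002,-0.15,0,0,0,0.0],
  [0,0,-0.2,0,0,0,0.0],
  [0.04,-0.03,-0.2,0,0,0,0.0],
  [0.08,-0.06,-0.2,0,0,0,0.0],
  [0.12,-0.09,-0.2,0,0,0,0.0],
])

```text
time: 31.65
tool_pos: [0.5178, 0.239, 0.2551]
ee_rot: [-180.0, -0.0, 83.4]
ft_force: [0.8, 0.6, -0.1]
gripper_width: 0.0001
finger_force: 0.0
```

move_arm([
  [0,0,0,0,0,0,0],
  [0,0,0,0,0,0,0],
])

```text
time: 31.85
tool_pos: [0.5184, 0.2389, 0.2548]
ee_rot: [-180.0, 0.0, 83.6]
ft_force: [0.3, -0.8, 0.4]
gripper_width: 0.0003
finger_force: 0.0
```

```bash
python3 -c "
from seals import *
print(bot.get_obs()['tool_pos'],bot.get_obs()['gripper_width'],go([.511,.314,.2],83.5))
for c in ('wrist','top','scene'):
  p=optics.get_image(c)
  for n in ('tray_knob','lock_grip','cap_top'):
    for r in finder.landmark_of(p,n)[:2]: X=at(p,r['centre'],Z[n]); print(c,n,r['p'],r['centre'],X,loc(X))
"
```

```text
[0.5184 0.2389 0.2548] 0.00030426169981423586 (array([ 0.0738, -0.0156,  0.0548]), array([-0.03,  0.  ,  0.12]))
wrist lock_grip 0.96 [289.5, 397.8] [0.5963 0.1042 0.059 ] [ 0.1085 -0.004   0.059 ]
top tray_knob 0.76 [238.7, 278.2] [0.4859 0.0902 0.053 ] [ 0.0004 -0.0305  0.053 ]
top lock_grip 0.62 [204.4, 273.0] [0.5879 0.105  0.059 ] [ 0.1    -0.0042  0.059 ]
scene tray_knob 0.57 [203.6, 388.0] [0.4901 0.0765 0.053 ] [ 0.0061 -0.0436  0.053 ]
scene lock_grip 0.68 [272.1, 239.1] [ 0.8209 -0.2368  0.059 ] [ 0.3702 -0.3174  0.059 ]
scene lock_grip 0.44 [230.4, 396.4] [0.6066 0.1074 0.059 ] [0.1183 0.0003 0.059 ]
scene cap_top 0.45 [185.3, 485.6] [0.5141 0.3117 0.16  ] [0.0033 0.1928 0.16  ]
```

move_arm([
  [0.04,-0.008,0,0,0,0,0],
  [0.073,-0.016,0,0,0,0,0],
  [0.073,-0.016,0.03,0,0,0,0],
  [0.073,-0.016,0.055,0,0,0,0],
  [0.073,-0.016,0.065,0,0,0,0],
  [0.073,-0.016,0.065,0,0,0,0],
  [0.073,-0.016,0.065,0,0,0,0],
])

```text
time: 33.15
tool_pos: [0.5122, 0.3121, 0.1908]
ee_rot: [180.0, -0.0, 83.4]
ft_force: [0.4, -0.4, 0.7]
gripper_width: 0.0001
finger_force: 0.0
```

```bash
python3 -c "
from seals import *
print(bot.get_obs()['tool_pos'])
for c in ('scene','wrist'):
  p=optics.get_image(c)
  for r in finder.landmark_of(p,'cap_top')[:2]: X=at(p,r['centre'],.16); print(c,r['p'],r['centre'],X,loc(X))
save(p,'w12')
"
```

```text
[0.5122 0.3121 0.1908]
scene 0.57 [185.9, 486.6] [0.5163 0.3139 0.16  ] [0.0052 0.1952 0.16  ]
wrist 0.82 [252.4, 314.5] [0.5134 0.3131 0.16  ] [0.0025 0.1942 0.16  ]
```

View pics/w12.png

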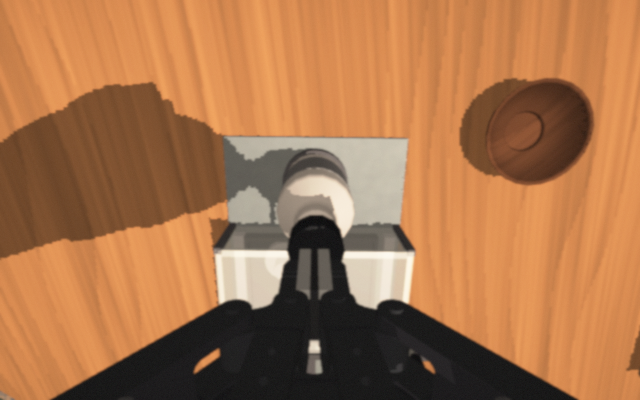

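The closed fingertips stand right over the black cap at (316,235), so I press now.

move_arm([
  [0.001,0.001,0.008,0,0,0,0],
  [0.001,0.001,0.014,0,0,0,0],
  [0.001,0.001,0.018,0,0,0,0],
  [0.001,0.001,0.021,0,0,0,0],
  [0.001,0.001,0.022,0,0,0,0],
  [0.001,0.001,0.022,0,0,0,0],
  [0.001,0.001,0.022,0,0,0,0],
])

```text
time: 34.05
tool_pos: [0.5132, 0.3135, 0.1689]
ee_rot: [180.0, -0.1, 83.5]
ft_force: [-3.8, -0.9, 22.2]
gripper_width: 0.0003
finger_force: 11.5
```

move_arm([
  [0,0,-0.01,0,0,0,0],
  [0,0,-0.03,0,0,0,0],
  [0,0,-0.06,0,0,0,0],
  [-0.04,0.022,-0.06,0,0,0,0],
  [-0.08,0.044,-0.06,0,0,0,0.045],
  [-0.12,0.066,-0.06,0,0,0,0.045],
  [-0.16,0.088,-0.06,0,0,0,0.045],
  [-0.194,0.107,-0.06,0,0,0,0.045],
  [-0.194,0.107,-0.06,0,0,0,0.045],
  [-0.194,0.107,-0.06,0,0,0,0.045],
])

```text
time: 35.05
tool_pos: [0.597, 0.1072, 0.2273]
ee_rot: [-179.9, 0.0, 83.4]
ft_force: [0.2, 0.4, 0.6]
gripper_width: 0.0451
finger_force: 0.0
```

```bash
python3 -c "
from seals import *
print(bot.get_obs()['tool_pos'],go([.5977,.1087,.053],83.5))
p=optics.get_image('scene')
for r in finder.landmark_of(p,'cap_top')[:2]: X=at(p,r['centre'],.16); print(r['p'],r['centre'],X,loc(X))
"
```

```text
[0.597  0.1072 0.2273] (array([0.0016, 0.0007, 0.1743]), array([-0.05,  0.02, -0.14]))
0.42 [183.0, 485.0] [0.504  0.3109 0.16  ] [-0.0066  0.1909  0.16  ]
```

move_arm([
  [0.001,0,0.05,0,0,0,0.045],
  [0.001,0,0.1,0,0,0,0.045],
  [0.001,0,0.14,0,0,0,0.045],
  [0.001,0,0.165,0,0,0,0.045],
  [0.001,0,0.173,0,0,0,0.045],
  [0.001,0,0.173,0,0,0,0.045],
  [0.001,0,0.173,0,0,0,0],
  [0.001,0,0.173,0,0,0,0],
  [0.001,0,0.173,0,0,0,0],
  [0.001,0,0.173,0,0,0,0],
])

```text
time: 36.15
tool_pos: [0.5983, 0.1096, 0.0565]
ee_rot: [179.8, -0.1, 83.5]
ft_force: [0.5, 0.3, 7.7]
gripper_width: 0.0134
finger_force: 58.4
```

move_arm([
  [0,0.004,-0.001,0,0,0,0],
  [0,0.009,-0.001,0,0,0,0],
  [0,0.014,-0.001,0,0,0,0],
  [0,0.02,-0.001,0,0,0,0],
  [0,0.025,-0.001,0,0,0,0],
  [0,0.03,-0.001,0,0,0,0],
  [0,0.033,-0.001,0,0,0,0],
  [0,0.035,-0.001,0,0,0,0],
  [0,0.037,-0.001,0,0,0,0],
  [0,0.038,-0.001,0,0,0,0],
])

```text
time: 37.15
tool_pos: [0.6335, 0.1052, 0.0564]
ee_rot: [-179.8, -0.0, 83.5]
ft_force: [-24.2, 2.2, 25.4]
gripper_width: 0.0136
finger_force: 62.7
```

move_arm([
  [0,-0.002,0,0,0,0,0.045],
  [0,-0.002,0,0,0,0,0.045],
  [0,-0.002,0,0,0,0,0.045],
  [0,-0.002,-0.05,0,0,0,0.045],
  [0,-0.002,-0.1,0,0,0,0.045],
  [-0.012,-0.05,-0.11,0,0,0,0.045],
  [-0.03,-0.1,-0.11,0,0,0,0.045],
  [-0.041,-0.149,-0.11,0,0,0,0.045],
  [-0.041,-0.149,-0.11,0,0,0,0.045],
  [-0.041,-0.149,-0.11,0,0,0,0.045],
])

```text
time: 38.15
tool_pos: [0.4821, 0.0813, 0.1664]
ee_rot: [180.0, -0.1, 83.5]
ft_force: [0.3, 0.4, 0.5]
gripper_width: 0.0449
finger_force: 0.0
```

```bash
python3 -c "
from seals import *
print(bot.get_obs()['tool_pos'],go([.4825,.0813,.047],83.5))
p=optics.get_image('wrist')
for n in ('tray_knob','lock_grip'):
  for r in finder.landmark_of(p,n)[:2]: X=at(p,r['centre'],Z[n]); print(n,r['p'],r['centre'],X,loc(X))
"
```

```text
[0.4821 0.0813 0.1664] (array([-0.0001,  0.0003,  0.1194]), array([ 0.04, -0.05, -0.01]))
tray_knob 0.88 [203.1, 311.8] [0.4815 0.082  0.053 ] [-0.0031 -0.0391  0.053 ]
lock_grip 0.74 [157.3, 527.1] [0.6342 0.1002 0.059 ] [ 0.1465 -0.0038  0.059 ]
```

move_arm([
  [0,0,0.05,0,0,0,0.045],
  [0,0,0.09,0,0,0,0.045],
  [0,0,0.118,0,0,0,0.045],
  [0,0,0.118,0,0,0,0.045],
  [0,0,0.118,0,0,0,0],
  [0,0,0.118,0,0,0,0],
  [0,0,0.118,0,0,0,0],
  [0,0,0.118,0,0,0,0],
])

```text
time: 39.1
tool_pos: [0.4833, 0.0811, 0.0492]
ee_rot: [179.9, -0.0, 83.5]
ft_force: [-0.4, -3.7, 8.7]
gripper_width: 0.0137
finger_force: 58.8
```

move_arm([
  [-0.003,0,0,0,0,0,0],
  [-0.008,0,0,0,0,0,0],
  [-0.015,0,0,0,0,0,0],
  [-0.024,0,0,0,0,0,0],
  [-0.033,0,0,0,0,0,0],
  [-0.042,0,0,0,0,0,0],
  [-0.051,0,0,0,0,0,0],
  [-0.059,0,0,0,0,0,0],
  [-0.065,0,0,0,0,0,0],
  [-0.068,0,0,0,0,0,0],
])

```text
time: 40.1
tool_pos: [0.4745, 0.0126, 0.0481]
ee_rot: [180.0, -0.0, 83.4]
ft_force: [0.5, 4.6, 6.6]
gripper_width: 0.0139
finger_force: 58.7
```

move_arm([
  [-0.003,0,0,0,0,0,0],
  [-0.008,0,0,0,0,0,0],
  [-0.015,0,0,0,0,0,0],
  [-0.024,0,0,0,0,0,0],
  [-0.033,0,0,0,0,0,0],
  [-0.042,0,0,0,0,0,0],
  [-0.051,0,0,0,0,0,0],
  [-0.059,0,0,0,0,0,0],
  [-0.065,0,0,0,0,0,0],
  [-0.068,0,0,0,0,0,0],
])

```text
time: 41.1
tool_pos: [0.4666, -0.0548, 0.0481]
ee_rot: [180.0, -0.0, 83.4]
ft_force: [1.2, 4.2, 6.4]
gripper_width: 0.014
finger_force: 58.8
```

move_arm([
  [-0.003,0,0,0,0,0,0],
  [-0.008,0,0,0,0,0,0],
  [-0.015,0,0,0,0,0,0],
  [-0.024,0,0,0,0,0,0],
  [-0.033,0,0,0,0,0,0],
  [-0.042,0,0,0,0,0,0],
  [-0.049,0,0,0,0,0,0],
  [-0.053,0,0,0,0,0,0],
  [-0.056,0,0,0,0,0,0],
  [-0.057,0,0,0,0,0,0],
])

```text
time: 42.1
tool_pos: [0.46, -0.1112, 0.0481]
ee_rot: [-180.0, -0.0, 83.4]
ft_force: [0.8, 3.9, 6.7]
gripper_width: 0.0137
finger_force: 58.7
```

Next I feel for the front stops.

move_arm([
  [-0.001,0,0,0,0,0,0],
  [-0.003,0,0,0,0,0,0],
  [-0.004,0,0,0,0,0,0],
  [-0.005,0,0,0,0,0,0],
  [-0.005,0,0,0,0,0,0],
])

```text
time: 42.6
tool_pos: [0.459, -0.1136, 0.0477]
ee_rot: [-179.9, -0.2, 83.6]
ft_force: [0.3, 18.9, 2.2]
gripper_width: 0.0137
finger_force: 58.6
```

Stop reached. I release, lift and check.

move_arm([
  [0,0,0,0,0,0,0.045],
  [0,0,0,0,0,0,0.045],
  [0,0,0,0,0,0,0.045],
  [0,0,-0.05,0,0,0,0.045],
  [0,0,-0.1,0,0,0,0.045],
  [0.04,0,-0.14,0,0,0,0.045],
  [0.06,0,-0.16,0,0,0,0.045],
  [0.06,0,-0.16,0,0,0,0.045],
  [0.06,0,-0.16,0,0,0,0.045],
  [0.06,0,-0.16,0,0,0,0.045],
])

```text
time: 43.6
tool_pos: [0.466, -0.0569, 0.2072]
ee_rot: [-179.9, 0.0, 83.4]
ft_force: [-0.6, 0.1, -1.0]
gripper_width: 0.045
finger_force: 0.0
```

```bash
python3 seals.py w13
```

```text
43.65 [ 0.466  -0.057   0.2071] cam [0.4754 0.0197 0.3301]
seal0 0 0.67 [ 71.3 287.8] [0.454  0.0428 0.    ] st [-0.026  -0.0812  0.    ]
seal0 0 0.63 [143.4 317.6] [ 0.4739 -0.026   0.    ] st [ 0.0016 -0.1473  0.    ]
seal0 0 0.18 [117.6 313.9] [ 0.4731 -0.0011  0.    ] st [-0.002  -0.1226  0.    ]
seal0 0.01 0.67 [ 71.3 287.8] [0.4546 0.0421 0.01  ] st [-0.0253 -0.0818  0.01  ]
seal0 0.01 0.63 [143.4 317.6] [ 0.474  -0.0246  0.01  ] st [ 0.0015 -0.1459  0.01  ]
seal0 0.01 0.18 [117.6 313.9] [ 0.4732 -0.0005  0.01  ] st [-0.002 -0.122  0.01 ]
tray_knob 0.053 0.6 [245.8 312.3] [ 0.4591 -0.11    0.053 ] st [-0.0036 -0.2324  0.053 ]
tray 0.006 0.65 [114.6 313.3] [0.4729 0.002  0.006 ] st [-0.0026 -0.1195  0.006 ]
tr 0.83 [286.5  69.8  44.2  46.7]
tr 0.59 [316.9 146.3  36.5  43.1]
```

View pics/w13.png

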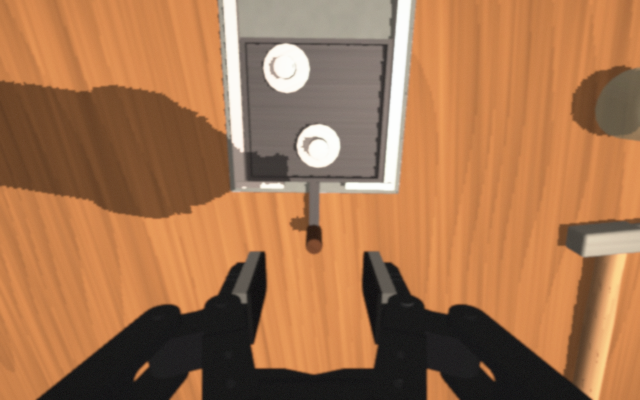

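The tray is out against the front stops. Both blanks stand on its floor at (286,68) and (318,146), and the arm is clear.

```bash
python3 -c "
from station import bot
print(bot.job_done())"
```

```text
the job is handed in; nothing more can be done
None
```

I handed the job in: both blanks were sprayed with the tray locked in, the loaded tray is back against its front stops and the lock is open; one blank was knocked aside in the tray before the push but stayed upright within bounds, and no verdict was returned.

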